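# Shim the gap behind a gearhead

### The arm

A 6-joint arm with a two-finger parallel gripper is mounted at the origin on a cart in front of the work surface, level with it; the furniture and walls round the work are solid. World frame = base frame: x ahead of the robot, y to its left, z up, the work surface at z = 0. Lengths are in m, angles in rad, forces in N, time in s.
With the tool pointing down it reaches from about 0.35 to 0.85 m from the base axis. Payload 8.1 kg.
Tool frame: the origin (TCP) lies between the finger pads; the fingertips stand tips_ahead ahead of it and the grasp point (between the pads) lies 8 mm behind it (tips_ahead is the distance from the TCP to the fingertips, in m); z points along the fingers, x is the direction in which the jaws open and shut, and the axes are right-handed (so a half turn about z gives the same grasp; the last joint's range is limited). The gripper opens to 93 mm and grips with 3 to 60 N. Pads are 15 mm wide; open, the fingers measure 128 mm over their backs; the gripper's body (75 mm by 188 mm) begins 65 mm behind the grasp point.
Start: joints at [-1.191, 0.13, 1.488, -0, 1.523, -0.085], TCP at [0.269, -0.536, 0.207] pointing down, gripper open.
Joint ranges: [-2.96, 2.96], [-0.89, 2.26], [0.02, 2.5], [-1.34, 4.48], [0, 2.73], [-2.66, 2.66]. Speed limits (rad/s): [2.39, 2.39, 2.79, 3.14, 3.14, 3.14].

### API

Orientations are given as a rotation vector (axis times angle).
In Python, from plant import * gives the robot as it stands.
- The arm moves only by the tool play_rows, never from a script. Its argument "increments" is a list that holds one entry, the list of rows, each a list of 4 numbers: the shift along the tool's x, y, z in cm, then the turn about the tool's z in rad. A call has 1 to 5 rows; each row is the pose to reach, as a shift and turn from the pose measured when the call began, along the tool's axes at that moment; what a row does not reach only later rows make up. A row lasts 1/10 s, in which the tool goes at most 50 mm and 8.59 degrees, less where a joint would pass 70% of its speed; a pose out of reach is approached as far as the arm can. A call with a gripper value outside its range is refused whole. "jaw" is the finger opening in cm, from 0 to 9.3, set as the call begins (left out, the last holds). The fingers move at their own pace and stop on an object; "squeeze" is the grip in N (left out, the last holds). Time passes only in rows, so rows that repeat a pose let the fingers close. It gives the time, the measured TCP pose, the force and the opening at its end, in the units of the state.
- read_state(): the state, without advancing time (a new reading comes with each control period).
- read_camera(name): name is "side" or "top" or "wrist"; returns (picture, depth): 384x512x3 uint8, blue, green, red; 384x512 float32, m along the optical axis (not along the pixel's ray), 0 where there is no reading.
- camera_params(name): a dict with "K" (3x3 intrinsics, pixels), "eye" and "orientation" of the camera in the world. Camera axes: x right, y up, looking along -z (the intrinsics and any distortion apply to the point x, -y, -z); pixel columns grow to the right and rows downward; lengths in m; the calibration is good to about 2 mm. A picture is of the moment at which its call begins: read the wrist's pose just before it. camera_params takes no time and is no camera call; for the wrist camera it gives the pose at the moment of the call.
- close_job(): hands the job in, once; it reports no verdict.
The state is a dict: "t": time; "q": joint angles; "dq": joint speeds; "joint_torque": joint torques, N m; "tool_pos": TCP position; "orientation": TCP orientation; "force": force on the tool from outside, world axes, zero at the start; "wrist_torque": the same for the moment, N m; "opening": finger opening in m.
Only numpy, scipy, OpenCV 4.12 (cv2) and the standard library are available. Lean on these libraries where they do the work, as an engineer would, in place of code of your own. Each camera call takes 0.05 s, during which the arm holds its last target.

### The job

Take up the gap between the gearhead and the steel stop of the fixture with spacer plates: put the two blue plates in one at a time, upright and side by side across the gap and roughly centred along it, each right down on the fixture's base and let go before you fetch the next, so that the gap is snugly filled. Leave the thicker orange plate, which does not make up the gap, standing where it is.

Things in the scene. Friction and masses are not known exactly. Their poses are not given: they have to be found in the camera images.
- blue_plate_1: Loose blue spacer plate standing on its foot, 24 mm thick (own x), 50 mm wide (own y), same either way round. Origin: centre of underside, z up. Foot bevelled 3.5 mm on both broad sides over the lowest 10 mm; shoulders slope in from 44 to 56 mm height. Above, a grey ribbed grip tab 14 mm thick (x), 30 mm wide (y), up to 95 mm height: pinch it across the 30 mm. About 0.22 kg.
- blue_plate_2: Second blue spacer plate, identical to blue_plate_1. In the gap the first plate belongs close to the gearhead, centre at fixture x = -12 to -14 mm, the other between it and the stop, at about x = +13 mm. Fingertips no lower than 62 mm above the plate's underside pass over the gearhead.
- orange_plate: Orange spacer plate of the same form, width and height as the blue ones, but 34 mm thick: the wrong size, to be left alone. Loose. Origin: centre of the underside.
- shim_fixture: Fixed aluminium base, 134 x 90 x 5 mm, with a black gearhead (60 mm wide, top at z = 65 mm) and a steel stop. Origin: on the table below the middle of the 52 mm gap between them; x across the gap from gearhead (back at -26 mm) to stop (face at +26 mm), y along it (open ends), z up; floor at z = 5 mm. Stop 74 mm wide, upright to z = 40 mm, then sloping back to x = 36 mm at z = 56 mm as a lead-in.
There are look-alikes about, which are no part of the job. What is shaped like the blue_plate_2 but yellow is not meant.

How it is judged:
By the outcome, as a careful person would: the job done as asked, in the order asked, and still so for the second after the job is handed in, with the robot touching nothing.
It also fails if it takes over 59 s, if anything falls off the work surface, if the arm or the gripper's body presses on something with over 40 N, if the wrist force passes 120 N, or if a joint passes its speed limit or range.

## Working session

There is one attempt and no reset: what is moved stays moved. The work goes in short steps, Python scripts to look and compute and a tool call to move; the robot and the scene stay as the last step left them, time stands still between calls to the robot, and variables do not carry over. Pictures are saved under pics/ and viewed, and the job is handed in when it is done.

Besides the shell and the picture viewer there is one more tool, called after ">>>" in YAML: its name, and indented under it one key for each argument. play_rows: Moves the arm, as the interface text tells. Its arguments: {"type":"object","properties":{"increments":{"type":"array"},"jaw":{"type":"number"},"squeeze":{"type":"number"}},"required":["increments"]}

```bash
mkdir -p pics; ls; python3 - <<'E'
from plant import *
import cv2
s=read_state();print({k:s[k] for k in("t","tool_pos","orientation","force","opening")}, [k for k in s])
for n in("side","top","wrist"):
    p=camera_params(n);print(n,p)
    im,d=read_camera(n);cv2.imwrite(f"pics/{n}0.png",im)
    import numpy as np;np.save(f"pics/{n}0.npy",d)
E
```

```text
pics
{'t': 0.0, 'tool_pos': array([ 0.26877241, -0.53578602,  0.20559874]), 'orientation': array([-2.67246413e+00,  1.64944406e+00,  2.28703369e-03]), 'force': array([ 0.56569903, -0.24784158, -0.18278259]), 'opening': 0.09286306196653954} ['t', 'q', 'dq', 'joint_torque', 'tool_pos', 'orientation', 'force', 'wrist_torque', 'opening']
side {'K': array([[348.37855154,   0.        , 260.17427172],
       [  0.        , 348.37855154, 196.52702739],
       [  0.        ,   0.        ,   1.        ]]), 'eye': array([0.28613151, 0.73122293, 0.58402765]), 'orientation': array([ 0.18809205, -1.20951144, -2.57096856])}
top {'K': array([[387.10572498,   0.        , 254.20121372],
       [  0.        , 387.10572498, 196.28117613],
       [  0.        ,   0.        ,   1.        ]]), 'eye': array([0.32072718, 0.11983207, 0.92451466]), 'orientation': array([ 0.1636447 , -0.1652835 , -1.56596877])}
wrist {'K': array([[320.82955242,   0.        , 253.28911558],
       [  0.        , 320.82955242, 193.34250837],
       [  0.        ,   0.        ,   1.        ]]), 'eye': array([ 0.33152962, -0.50439213,  0.383202  ]), 'orientation': array([-0.23082749,  0.14452761, -1.09996429])}
```

View pics/top0.png

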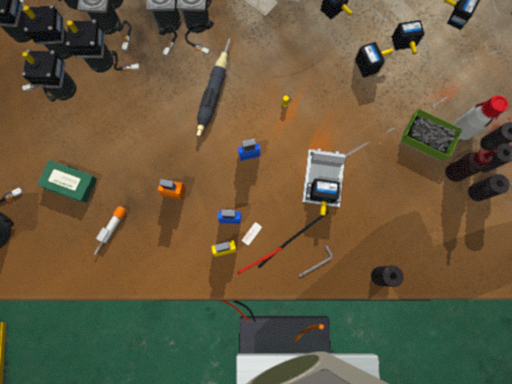

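View pics/side0.png

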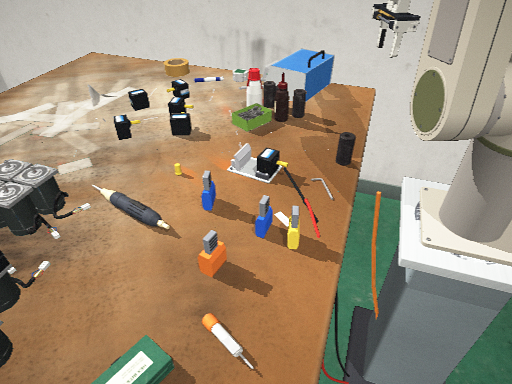

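View pics/wrist0.png

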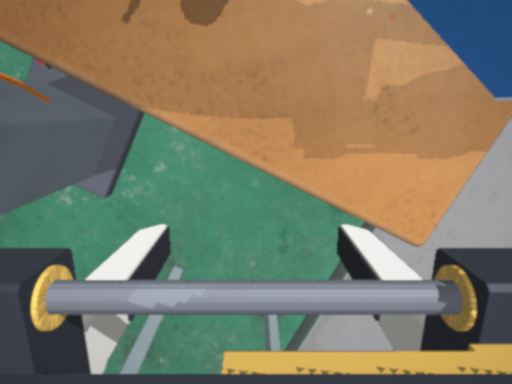

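```bash
cat > h.py <<'E'
import numpy as np, cv2
from scipy.spatial.transform import Rotation as R
def ray(p,u,v):
    K=p["K"]; d=np.array([(u-K[0,2])/K[0,0],-(v-K[1,2])/K[1,1],-1.])
    return np.array(p["eye"]), R.from_rotvec(p["orientation"]).apply(d)
def onz(p,u,v,z):
    e,d=ray(p,u,v); return e+d*(z-e[2])/d[2]
def tri(p1,a,p2,b):
    e1,d1=ray(p1,*a);e2,d2=ray(p2,*b)
    A=np.stack([d1,-d2],1);s=np.linalg.lstsq(A,e2-e1,rcond=None)[0]
    x1=e1+s[0]*d1;x2=e2+s[1]*d2
    return (x1+x2)/2,np.linalg.norm(x1-x2)
def proj(p,X):
    c=R.from_rotvec(p["orientation"]).inv().apply(np.asarray(X)-p["eye"]);K=p["K"]
    return K[0,0]*c[0]/-c[2]+K[0,2],K[1,1]*-c[1]/-c[2]+K[1,2]
def dep(p,d,u,v):
    e,r=ray(p,u,v); return e+r*d[int(round(v)),int(round(u))]
E
python3 - <<'E'
import cv2
t=cv2.imread('pics/top0.png');s=cv2.imread('pics/side0.png')
cv2.imwrite('pics/tc.png',cv2.resize(t[130:265,150:350],None,fx=4,fy=4,interpolation=cv2.INTER_CUBIC))
cv2.imwrite('pics/sc.png',cv2.resize(s[130:280,180:330],None,fx=4,fy=4,interpolation=cv2.INTER_CUBIC))
E
```

```text
(no output)
```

View pics/tc.png

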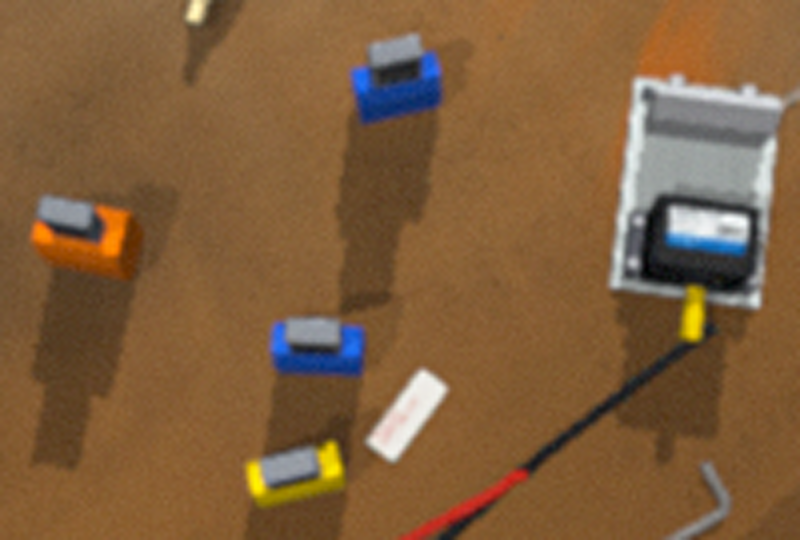

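View pics/sc.png

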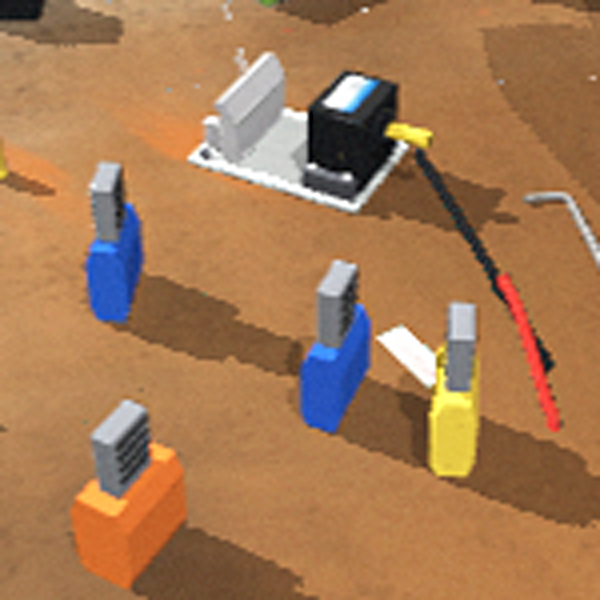

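```bash
python3 - <<'E'
from plant import *
from h import *
T=camera_params('top');S=camera_params('side')
tc=lambda u,v:(150+u/4-.375,130+v/4-.375)
sc=lambda u,v:(180+u/4-.375,130+v/4-.375)
for n,a,b in [("A tabtop",(395,52),(107,171)),("B tabtop",(313,333),(340,271)),("orange",(68,215),(121,414)),("stop topL",(650,97),(220,100)),("stop topR",(780,104),(278,57)),("base FL",(613,288),(357,208)),("base BL",(637,80),(190,158))]:
    print(n,tri(T,tc(*a),S,sc(*b)))
for n,z,pts in [("A",.095,[(367,45),(417,35),(423,60),(373,70)]),("B",.095,[(287,319),(340,319),(340,347),(287,347)]),
  ("base",.005,[(637,78),(778,92),(760,304),(612,288)]),("gear",.065,[(660,197),(757,206),(750,285),(648,278)]),("stop top",.056,[(650,97),(780,104)])]:
    P=[onz(T,*tc(*p),z)[:2].round(4) for p in pts]
    print(n,P,np.mean(P,0))
    for i in range(len(P)-1):
        e=P[i+1]-P[i];print("  len",np.linalg.norm(e).round(4),"ang",np.degrees(np.arctan2(e[1],e[0])).round(1))
d=np.load('pics/top0.npy')
for n,p in [("A",(395,52)),("B",(313,333)),("floor",(700,170)),("gear",(700,240)),("table",(500,200))]:print(n,dep(T,d,*tc(*p)))
E
```

```text
A tabtop (array([0.61862133, 0.13154569, 0.09903486]), np.float64(0.0015321119510439988))
B tabtop (array([0.45884137, 0.17561728, 0.09948691]), np.float64(0.0013785593827502125))
orange (array([0.52570703, 0.31128224, 0.09801986]), np.float64(0.00010465875855193832))
stop topL (array([ 0.60583301, -0.01658974,  0.06082353]), np.float64(0.0008811981240898504))
stop topR (array([ 0.59767031, -0.09466505,  0.05407032]), np.float64(0.010713648361746946))
base FL (array([0.50169696, 0.00094909, 0.0063946 ]), np.float64(0.001597587800128466))
base BL (array([ 0.6334939 , -0.01784316,  0.00560531]), np.float64(0.0022751448054598323))
A [array([0.6251, 0.1476]), array([0.631 , 0.1194]), array([0.6161, 0.116 ]), array([0.6102, 0.1442])] [0.6206 0.1318]
  len 0.0288 ang -78.2
  len 0.0153 ang -167.1
  len 0.0288 ang 101.8
B [array([0.468 , 0.1903]), array([0.468 , 0.1614]), array([0.4526, 0.1613]), array([0.4526, 0.19  ])] [0.4603  0.17575]
  len 0.0289 ang -90.0
  len 0.0154 ang -179.6
  len 0.0287 ang 90.0
base [array([ 0.6362, -0.0178]), array([ 0.6269, -0.1052]), array([ 0.4928, -0.0877]), array([0.5028, 0.0015])] [ 0.564675 -0.0523  ]
  len 0.0879 ang -96.1
  len 0.1352 ang 172.6
  len 0.0898 ang 83.6
gear [array([ 0.544 , -0.0198]), array([ 0.5386, -0.0751]), array([ 0.4925, -0.069 ]), array([ 0.4966, -0.0114])] [ 0.517925 -0.043825]
  len 0.0556 ang -95.6
  len 0.0465 ang 172.5
  len 0.0577 ang 85.9
stop top [array([ 0.607 , -0.0174]), array([ 0.6026, -0.0936])] [ 0.6048 -0.0555]
  len 0.0763 ang -93.3
A [0.62036027 0.13176712 0.09641736]
B [0.46040629 0.17608047 0.09429283]
floor [ 0.57634305 -0.05446428  0.00635779]
gear [ 0.51849725 -0.04153736  0.06589602]
table [5.59070425e-01 6.83286558e-02 2.06732141e-04]
```

```bash
cat > go.py <<'E'
import sys
from plant import *
from h import *
def inc(x,y,z,yaw,verbose=True):
    # yaw: world angle of tool x axis in deg
    s=read_state();M=R.from_rotvec(s["orientation"]).as_matrix()
    dl=M.T@(np.array([x,y,z])-s["tool_pos"])*100
    cur=np.arctan2(M[1,0],M[0,0]);turn=-(np.radians(yaw)-cur)
    turn=(turn+np.pi)%(2*np.pi)-np.pi
    print("t %.2f pos %s yaw %.2f tilt %s F %s op %.4f q6 %.2f"%(s["t"],s["tool_pos"].round(4),np.degrees(cur),M[:,2].round(4),s["force"].round(1),s["opening"],s["q"][5]))
    print("delta cm",dl.round(2),"turn",turn.round(4),"alt",(((turn+np.pi/2)%np.pi)-np.pi/2).round(4))
if __name__=="__main__": inc(*map(float,sys.argv[1:]))
E
python3 - <<'E'
from go import *
s=read_state();M=R.from_rotvec(s["orientation"]).as_matrix();p=camera_params('wrist')
C=R.from_rotvec(p["orientation"]).as_matrix()
print("eye in tool",M.T@(p["eye"]-s["tool_pos"]),"look in tool",M.T@(-C[:,2]),"right",M.T@C[:,0])
print([k for k in dir() if 'tip' in k.lower()])
inc(0.48,-0.05,0.25,83)
E
python3 -c "
import plant;print([k for k in dir(plant) if k[0]!='_']); print(getattr(plant,'tips_ahead',None))"
```

```text
eye in tool [-0.00027522 -0.07023633 -0.17747481] look in tool [-1.11050509e-04  2.55949525e-01  9.66690141e-01] right [ 9.99999821e-01  5.97100971e-04 -4.32167654e-05]
['tips_ahead']
t 0.15 pos [ 0.2688 -0.5359  0.2059] yaw -63.37 tilt [-5.0e-04  1.3e-03 -1.0e+00] F [-0.3 -0.8 -0.1] op 0.0927 q6 -0.09
delta cm [-33.98 -40.66  -4.36] turn -2.5546 alt 0.587
['IKError', 'camera_params', 'close_job', 'read_camera', 'read_state', 'tips_ahead']
0.011
```

```bash
python3 go.py 0.61 -0.05 0.27 -97
```

```text
t 0.15 pos [ 0.2688 -0.5359  0.2059] yaw -63.37 tilt [-5.0e-04  1.3e-03 -1.0e+00] F [-0.3 -0.8 -0.1] op 0.0927 q6 -0.09
delta cm [-28.15 -52.28  -6.37] turn 0.587 alt 0.587
```

>>> play_rows:
  increments:
    - [[-2, -4, -3, 0.1], [-4, -8, -6, 0.2], [-6, -12, -6.4, 0.3], [-8.5, -16, -6.4, 0.4], [-10.5, -20, -6.4, 0.587]]

```text
t: 0.65
tool_pos: [0.4002, -0.3525, 0.2705]
orientation: [-2.128, 2.31, 0.001]
force: [0.5, -0.3, 0.1]
opening: 0.0933
```

```bash
python3 go.py 0.61 -0.05 0.27 -97
```

```text
t 0.65 pos [ 0.4002 -0.3525  0.2705] yaw -94.68 tilt [ 2.e-04  9.e-04 -1.e+00] F [ 0.5 -0.3  0.1] op 0.0933 q6 0.83
delta cm [-31.86 -18.44   0.09] turn 0.0404 alt 0.0404
```

>>> play_rows:
  increments:
    - [[-4, -2.3, 0, 0.04], [-8, -4.6, 0, 0.04], [-12, -6.9, 0, 0.04], [-16, -9.2, 0, 0.04], [-20, -11.5, 0, 0.04]]

```text
t: 1.15
tool_pos: [0.5318, -0.1607, 0.2706]
orientation: [-2.082, 2.352, 0.001]
force: [0.7, -0.8, -0.0]
opening: 0.0929
```

>>> play_rows:
  increments:
    - [[-4, -2.3, 0, 0], [-8, -4.6, 0, 0], [-11.9, -6.9, 0, 0], [-11.9, -6.9, 0, 0]]

```text
t: 1.55
tool_pos: [0.6163, -0.0459, 0.2692]
orientation: [-2.088, 2.346, 0.005]
force: [-0.6, -0.1, 0.1]
opening: 0.093
```

```bash
python3 go.py 0.61 -0.05 0.27 -97; python3 - <<'E'
from plant import *
import pickle,cv2,numpy as np
p=camera_params('wrist');im,d=read_camera('wrist');pickle.dump((p,im,d),open('pics/w1.pkl','wb'))
cv2.imwrite('pics/w1.png',cv2.resize(im,(768,576),interpolation=cv2.INTER_CUBIC))
E
```

```text
t 1.55 pos [ 0.6163 -0.0459  0.2692] yaw -96.68 tilt [-0.0013  0.003  -1.    ] F [-0.6 -0.1  0.1] op 0.0930 q6 1.53
delta cm [ 0.48  0.58 -0.08] turn 0.0056 alt 0.0056
```

View pics/w1.png

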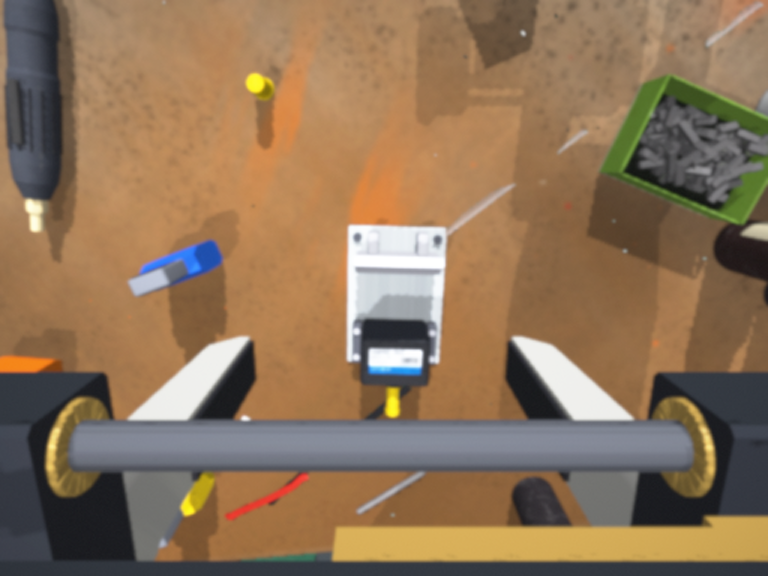

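```bash
python3 - <<'E'
import pickle,cv2
p,im,d=pickle.load(open('pics/w1.pkl','rb'))
cv2.imwrite('pics/w1c.png',cv2.resize(im[142:264,222:308],None,fx=6,fy=6,interpolation=cv2.INTER_CUBIC)[:600])
E
```

```text
(no output)
```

View pics/w1c.png

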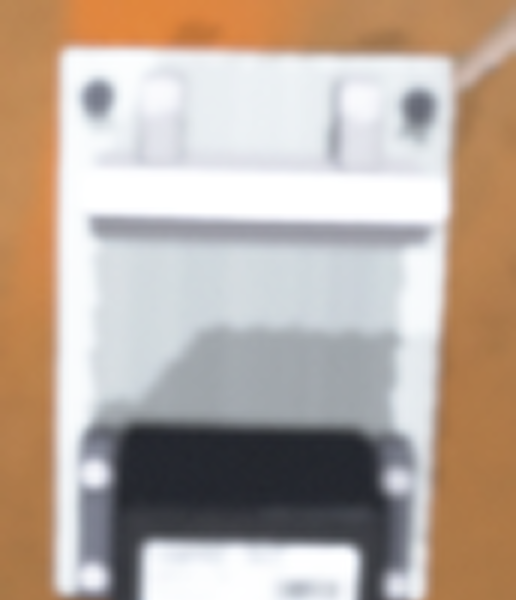

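```bash
python3 - <<'E'
import pickle
from h import *
p,im,d=pickle.load(open('pics/w1.pkl','rb'))
c=lambda u,v:(222+u/6-.4167,142+v/6-.4167)
for n,q,z in [("baseTL",(62,48),.005),("baseTR",(455,58),.005),("baseL",(60,560),.005),("baseR",(428,560),.005),("stop back L",(85,165),.056),("stop back R",(447,172),.056),("white low L",(85,222),.056),("white low R",(447,222),.056),("band low L",(90,237),.04),("band low R",(430,241),.04),("gear bot L",(130,428),.005),("gear bot R",(365,432),.005),("gear top L",(130,505),.065),("gear top R",(380,512),.065)]:
    e=onz(p,*c(*q),z);D=dep(p,d,*c(*q));print(n,e.round(4),"depth",D.round(4))
E=[]
# depth profile along column
for v in range(40,600,12):print(v,dep(p,d,*c(260,v)).round(4))
E
```

```text
baseTL [ 0.6348 -0.018   0.005 ] depth [ 0.6341 -0.0175 -0.0011]
baseTR [ 0.622  -0.1072  0.005 ] depth [ 6.214e-01 -1.077e-01  3.000e-04]
baseL [ 0.5103 -0.0006  0.005 ] depth [ 0.5101 -0.0006  0.0045]
baseR [ 0.4998 -0.0905  0.005 ] depth [ 0.4977 -0.0909  0.    ]
stop back L [ 0.6164 -0.0237  0.056 ] depth [ 0.6071 -0.0196  0.0043]
stop back R [ 0.6062 -0.0975  0.056 ] depth [ 0.5944 -0.1039 -0.0017]
white low L [ 0.6045 -0.0221  0.056 ] depth [ 0.6024 -0.0213  0.0459]
white low R [ 0.5957 -0.0967  0.056 ] depth [ 0.5826 -0.1028 -0.0007]
band low L [ 0.5977 -0.0214  0.04  ] depth [ 0.5978 -0.0214  0.0403]
band low R [ 0.5883 -0.0944  0.04  ] depth [ 0.5889 -0.0941  0.0427]
gear bot L [ 0.5422 -0.022   0.005 ] depth [ 0.5445 -0.0225  0.0122]
gear bot R [ 0.5346 -0.0782  0.005 ] depth [ 0.5366 -0.0779  0.011 ]
gear top L [ 0.5448 -0.0243  0.065 ] depth [ 0.5443 -0.0242  0.0637]
gear top R [ 0.5371 -0.0765  0.065 ] depth [ 0.5365 -0.0766  0.0634]
40 [ 6.307e-01 -6.330e-02 -1.000e-04]
52 [ 6.28e-01 -6.30e-02 -1.00e-04]
64 [ 0.6257 -0.0626  0.0036]
76 [ 0.6231 -0.0623  0.0048]
88 [ 0.6
[... 580 characters left out ...]
2  0.0052]
328 [ 0.5633 -0.0558  0.0045]
340 [ 0.5601 -0.0555  0.0037]
352 [ 0.5573 -0.0552  0.0042]
364 [ 0.5544 -0.0549  0.0046]
376 [ 0.5512 -0.0546  0.0039]
388 [ 0.5486 -0.0542  0.0053]
400 [ 0.5457 -0.0539  0.0054]
412 [ 0.5424 -0.0536  0.0044]
424 [ 0.54   -0.0533  0.0063]
436 [ 0.5396 -0.053   0.0142]
448 [ 0.5398 -0.0527  0.0233]
460 [ 0.5396 -0.0524  0.0311]
472 [ 0.5394 -0.0521  0.0385]
484 [ 0.5394 -0.0519  0.0463]
496 [ 0.5393 -0.0516  0.0534]
508 [ 0.5397 -0.0514  0.0618]
520 [ 0.5381 -0.0511  0.0646]
532 [ 0.5352 -0.0508  0.064 ]
544 [ 0.5329 -0.0506  0.0652]
556 [ 0.5303 -0.0503  0.0654]
568 [ 0.5278 -0.05    0.0659]
580 [ 0.5243 -0.0497  0.0639]
592 [ 0.5216 -0.0494  0.0641]
```

```bash
python3 go.py 0.65 0.130 0.22 -78
```

```text
t 1.60 pos [ 0.6153 -0.0483  0.2694] yaw -96.74 tilt [-0.0017  0.0015 -1.    ] F [ 0.9 -0.8 -0.4] op 0.0931 q6 1.53
delta cm [-18.11  -1.36   4.96] turn -0.3271 alt -0.3271
```

>>> play_rows:
  increments:
    - [[-4.5, -0.3, 1, -0.1], [-9, -0.7, 2, -0.2], [-13.5, -1, 3.5, -0.327], [-18.1, -1.4, 5, -0.327], [-18.1, -1.4, 5, -0.327]]

```text
t: 2.1
tool_pos: [0.6487, 0.1341, 0.216]
orientation: [2.444, -1.971, -0.011]
force: [-0.5, -0.5, 0.2]
opening: 0.0928
```

>>> play_rows:
  increments:
    - [[0, 0, 0, 0]]

```text
t: 2.2
tool_pos: [0.6483, 0.1336, 0.2156]
orientation: [2.443, -1.969, -0.011]
force: [-0.1, 0.1, 1.0]
opening: 0.0927
```

```bash
python3 go.py 0.65 0.13 0.22 -78; python3 - <<'E'
from plant import *
import pickle,cv2,numpy as np
p=camera_params('wrist');im,d=read_camera('wrist');pickle.dump((p,im,d),open('pics/w2.pkl','wb'))
cv2.imwrite('pics/w2.png',cv2.resize(im,(768,576),interpolation=cv2.INTER_CUBIC))
E
```

```text
t 2.20 pos [0.6483 0.1336 0.2156] yaw -77.74 tilt [-0.0075  0.0016 -1.    ] F [-0.1  0.1  1. ] op 0.0927 q6 1.48
delta cm [ 0.39 -0.08 -0.44] turn 0.0046 alt 0.0046
```

View pics/w2.png

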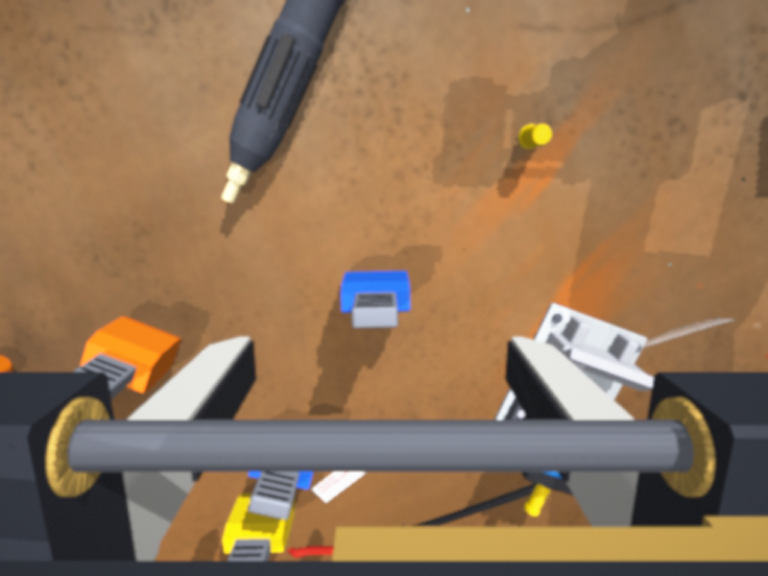

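```bash
python3 - <<'E'
import pickle,cv2
p,im,d=pickle.load(open('pics/w2.pkl','rb'))
cv2.imwrite('pics/w2c.png',cv2.resize(im[172:226,218:284],None,fx=10,fy=10,interpolation=cv2.INTER_CUBIC))
E
```

```text
(no output)
```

View pics/w2c.png

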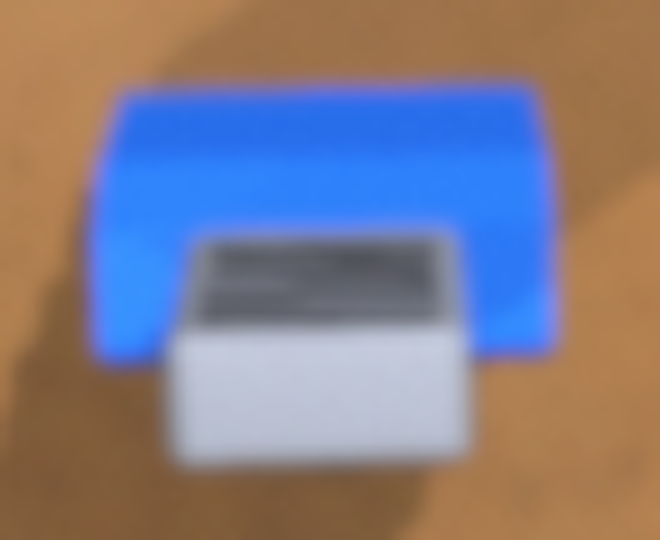

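```bash
python3 - <<'E'
import pickle
from h import *
p,im,d=pickle.load(open('pics/w2.pkl','rb'))
c=lambda u,v:(218+u/10-.45,172+v/10-.45)
P=[onz(p,*c(*q),.095)[:2] for q in [(172,330),(466,328),(470,460),(174,463)]]
print(np.array(P).round(4),np.mean(P,0).round(4))
for a,b in((0,1),(3,2),(1,2),(0,3)):
    e=P[b]-P[a];print(np.linalg.norm(e).round(4),np.degrees(np.arctan2(e[1],e[0])).round(2))
print(dep(p,d,*c(320,395)).round(4))
T=camera_params('top') if 0 else None
E
python3 - <<'E'
import pickle
from plant import *
from h import *
p,im,d=pickle.load(open('pics/w2.pkl','rb'))
T=camera_params('top')
print(tri(p,(218+32-.45,172+39.5-.45),T,(150+395/4-.375,130+52.5/4-.375)))
E
python3 go.py 0.6217 0.132 0.16 -78
```

```text
[[0.624  0.1473]
 [0.6302 0.1195]
 [0.6171 0.1161]
 [0.6106 0.1445]] [0.6205 0.1319]
0.0285 -77.31
0.0291 -77.1
0.0136 -165.6
0.0137 -167.82
[0.6204 0.1319 0.0947]
(array([0.62054772, 0.13185612, 0.09505684]), np.float64(0.00014053778191345622))
t 2.25 pos [0.648  0.1336 0.2153] yaw -77.76 tilt [-0.0083  0.0021 -1.    ] F [ 0.4 -0.1 -0.7] op 0.0931 q6 1.48
delta cm [-0.38  2.57  5.55] turn 0.0042 alt 0.0042
```

```bash
python3 go.py 0.6205 0.1319 0.12 -77.2
```

```text
t 2.25 pos [0.648  0.1336 0.2153] yaw -77.76 tilt [-0.0083  0.0021 -1.    ] F [ 0.4 -0.1 -0.7] op 0.0931 q6 1.48
delta cm [-0.38  2.65  9.55] turn -0.0098 alt -0.0098
```

>>> play_rows:
  increments:
    - [[-0.2, 1.2, 3.2, -0.01], [-0.4, 2.5, 6.4, -0.01], [-0.38, 2.65, 9.5, -0.01], [-0.38, 2.65, 9.55, -0.01], [-0.38, 2.65, 9.55, -0.01]]
  jaw: 6

```text
t: 2.75
tool_pos: [0.6206, 0.1305, 0.1207]
orientation: [2.451, -1.96, -0.012]
force: [0.5, 0.1, 0.8]
opening: 0.0604
```

```bash
python3 go.py 0.6205 0.1319 0.075 -77.2
```

```text
t 2.75 pos [0.6206 0.1305 0.1207] yaw -77.29 tilt [-0.0085  0.0019 -1.    ] F [0.5 0.1 0.8] op 0.0604 q6 1.47
delta cm [-0.13 -0.06  4.57] turn -0.0017 alt -0.0017
```

>>> play_rows:
  increments:
    - [[-0.13, -0.06, 2, 0], [-0.13, -0.06, 3.6, 0], [-0.13, -0.06, 4.57, 0], [-0.13, -0.06, 4.57, 0]]

```text
t: 3.15
tool_pos: [0.6197, 0.1316, 0.0737]
orientation: [2.449, -1.959, -0.015]
force: [-0.4, -0.1, 0.6]
opening: 0.06
```

>>> play_rows:
  increments:
    - [[0, 0, 0, 0], [0, 0, 0, 0], [0, 0, 0, 0], [0, 0, 0, 0], [0, 0, 0, 0]]
  jaw: 2
  squeeze: 35

```text
t: 3.65
tool_pos: [0.62, 0.1316, 0.0743]
orientation: [2.449, -1.959, -0.014]
force: [0.2, -0.6, 1.7]
opening: 0.0295
```

```bash
python3 go.py 0.6205 0.1319 0.13 -77.2
```

```text
t 3.65 pos [0.62   0.1316 0.0743] yaw -77.31 tilt [-0.01    0.0016 -0.9999] F [ 0.2 -0.6  1.7] op 0.0295 q6 1.48
delta cm [-0.04 -0.   -5.57] turn -0.0018 alt -0.0018
```

>>> play_rows:
  increments:
    - [[0, 0, -1, 0], [0, 0, -3, 0], [0, 0, -6, 0], [0, 0, -9, 0], [0, 0, -9.2, 0]]

```text
t: 4.15
tool_pos: [0.6238, 0.1319, 0.1722]
orientation: [-2.453, 1.962, 0.005]
force: [0.7, 0.3, -1.6]
opening: 0.0295
```

```bash
python3 go.py 0.5525 -0.0524 0.165 -97.8
```

```text
t 4.15 pos [0.6238 0.1319 0.1722] yaw -77.30 tilt [-0.0017  0.0027 -1.    ] F [ 0.7  0.3 -1.6] op 0.0295 q6 1.48
delta cm [16.41 11.01  0.69] turn 0.3577 alt 0.3577
```

>>> play_rows:
  increments:
    - [[2, 1.5, 0, 0.07], [5, 3.5, 0, 0.15], [8, 5.5, 0, 0.22], [11, 7.5, 0, 0.3], [13.5, 9.2, 0, 0.358]]

```text
t: 4.65
tool_pos: [0.5623, -0.0215, 0.1706]
orientation: [2.06, -2.37, -0.007]
force: [0.2, -1.4, -2.5]
opening: 0.0296
```

```bash
python3 go.py 0.5525 -0.0524 0.165 -97.8
```

```text
t 4.65 pos [ 0.5623 -0.0215  0.1706] yaw -98.01 tilt [-0.0035  0.0026 -1.    ] F [ 0.2 -1.4 -2.5] op 0.0296 q6 1.58
delta cm [3.2  0.53 0.56] turn -0.0036 alt -0.0036
```

>>> play_rows:
  increments:
    - [[1.6, 0.3, 0.3, 0], [2.8, 0.5, 0.5, -0.003], [3.2, 0.5, 0.55, -0.003], [3.2, 0.53, 0.55, -0.003], [3.2, 0.53, 0.55, -0.003]]

```text
t: 5.15
tool_pos: [0.5528, -0.0516, 0.165]
orientation: [2.065, -2.367, -0.007]
force: [-1.0, 0.6, -2.2]
opening: 0.0294
```

```bash
cat > cap.py <<'E'
import sys,pickle,cv2
from plant import *
n,cam=sys.argv[1],sys.argv[2]; r=list(map(int,sys.argv[3:7])); f=int(sys.argv[7])
p=camera_params(cam);im,d=read_camera(cam);pickle.dump((p,im,d),open(f'pics/{n}.pkl','wb'))
cv2.imwrite(f'pics/{n}.png',cv2.resize(im[r[0]:r[1],r[2]:r[3]],None,fx=f,fy=f,interpolation=cv2.INTER_CUBIC))
E
python3 go.py 0.5525 -0.0524 0.11 -97.8; python3 cap.py w3 wrist 150 290 180 330 5;python3 cap.py s3 side 90 210 200 320 5;
```

```text
t 5.15 pos [ 0.5528 -0.0516  0.165 ] yaw -97.79 tilt [-0.0035  0.003  -1.    ] F [-1.   0.6 -2.2] op 0.0294 q6 1.52
delta cm [ 0.09 -0.    5.5 ] turn 0.0001 alt 0.0001
```

View pics/w3.png

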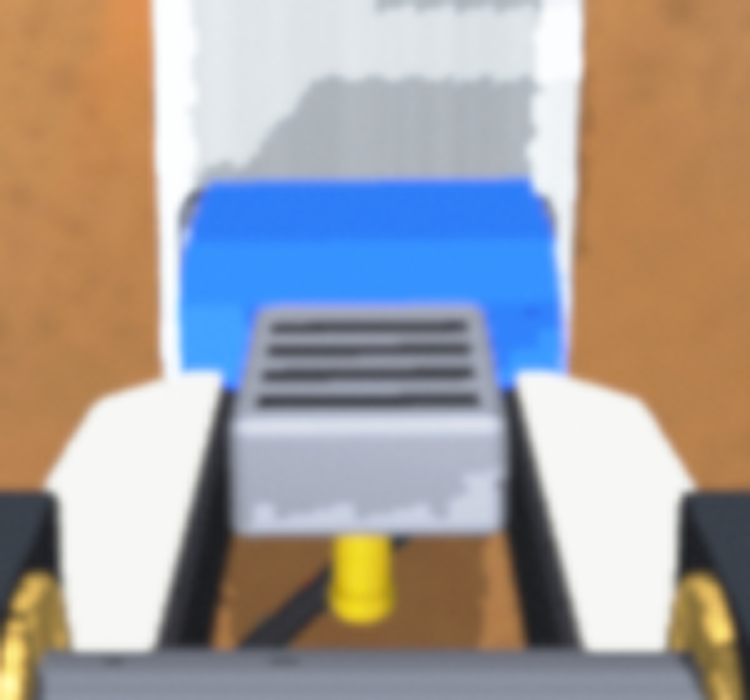

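View pics/s3.png

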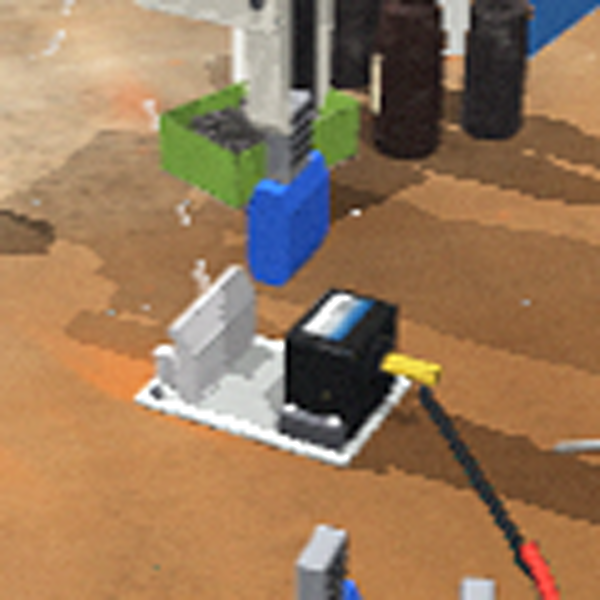

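```bash
python3 - <<'E'
import pickle
from h import *
p,im,d=pickle.load(open('pics/w3.pkl','rb'))
c=lambda u,v:(180+u/5-.4,150+v/5-.4)
f=np.array([np.cos(np.radians(-7.8)),np.sin(np.radians(-7.8))]);O=np.array([.5663,-.0541])
g=np.array([-f[1],f[0]])
u0=.165-.0743
for n,q,z in [("bevel top L",(195,240),u0+.01),("bevel top R",(550,240),u0+.01),("shoulder",(370,306),u0+.044),("foot",(370,180),u0),("tabF",(367,430),u0+.095),("tabB",(367,532),u0+.095),("tabL",(232,475),u0+.095),("tabR",(503,475),u0+.095),("blueL",(182,300),u0+.044),("blueR",(566,300),u0+.044)]:
    e=onz(p,*c(*q),z);D=dep(p,d,*c(*q)); print(n,e.round(4),"fix xy",((e[:2]-O)@f*1e3).round(1),((e[:2]-O)@g*1e3).round(1),"dep",D.round(4),((D[:2]-O)@f*1e3).round(1))
t=np.array([.5528,-.0516]);print("tcp",(t-O)@f,(t-O)@g)
E
```

```text
bevel top L [ 0.5589 -0.0249  0.1007] fix xy -11.2 27.9 dep [ 0.5679 -0.0301  0.1347] -1.6
bevel top R [ 0.5514 -0.08    0.1007] fix xy -11.2 -27.6 dep [ 0.5613 -0.0774  0.1342] -1.8
shoulder [ 0.5555 -0.0521  0.1347] fix xy -11.0 0.5 dep [ 0.5597 -0.0527  0.1476] -6.7
foot [ 0.5624 -0.053   0.0907] fix xy -4.0 0.5 dep [ 0.5652 -0.0534  0.1024] -1.2
tabF [ 0.5586 -0.0523  0.1857] fix xy -7.9 0.7 dep [ 0.5582 -0.0522  0.1846] -8.3
tabB [ 0.547  -0.0507  0.1857] fix xy -19.5 0.7 dep [ 0.5468 -0.0507  0.1852] -19.8
tabL [ 0.5555 -0.0375  0.1857] fix xy -13.0 15.0 dep [ 0.5548 -0.0372  0.1841] -13.7
tabR [ 0.5516 -0.0658  0.1857] fix xy -13.0 -13.6 dep [ 0.5511 -0.0659  0.1845] -13.5
blueL [ 0.5598 -0.027   0.1347] fix xy -10.1 26.0 dep [ 0.5633 -0.0289  0.1462] -6.4
blueR [ 0.5528 -0.0786  0.1347] fix xy -10.1 -26.1 dep [ 0.5095 -0.0891  0.0066] -51.6
tcp -0.013714384777450316 0.0006447093733154928
```

>>> play_rows:
  increments:
    - [[0.05, -0.05, 1.5, 0], [0.05, -0.05, 2.6, 0], [0.05, -0.05, 3.2, 0], [0.05, -0.05, 3.8, 0]]

```text
t: 5.65
tool_pos: [0.5528, -0.0518, 0.1259]
orientation: [2.065, -2.366, -0.008]
force: [-0.2, 0.4, -2.1]
opening: 0.0298
```

```bash
python3 go.py 0.5533 -0.0520 0.0793 -97.8
```

```text
t 5.65 pos [ 0.5528 -0.0518  0.1259] yaw -97.76 tilt [-0.0044  0.0031 -1.    ] F [-0.2  0.4 -2.1] op 0.0298 q6 1.52
delta cm [ 0.03 -0.08  4.66] turn 0.0007 alt 0.0007
```

>>> play_rows:
  increments:
    - [[0.03, -0.05, 1.0, 0], [0.03, -0.05, 1.8, 0], [0.03, -0.05, 2.6, 0], [0.03, -0.05, 2.6, 0]]

```text
t: 6.05
tool_pos: [0.5524, -0.052, 0.0983]
orientation: [2.064, -2.365, -0.01]
force: [0.3, 1.4, -2.2]
opening: 0.0292
```

>>> play_rows:
  increments:
    - [[0, 0, 0.6, 0], [0, 0, 1.1, 0], [0, 0, 1.5, 0], [0, 0, 1.5, 0]]

```text
t: 6.45
tool_pos: [0.5522, -0.0519, 0.0828]
orientation: [2.064, -2.365, -0.011]
force: [2.5, -0.1, -3.2]
opening: 0.0296
```

```bash
python3 go.py 0.5533 -0.0520 0.0793 -97.8
```

```text
t 6.45 pos [ 0.5522 -0.0519  0.0828] yaw -97.77 tilt [-0.0063  0.0034 -1.    ] F [ 2.5 -0.1 -3.2] op 0.0296 q6 1.52
delta cm [-0.01 -0.11  0.35] turn 0.0005 alt 0.0005
```

>>> play_rows:
  increments:
    - [[0, -0.03, 0.2, 0], [0, -0.03, 0.35, 0], [0, -0.03, 0.4, 0], [0, -0.03, 0.4, 0]]

```text
t: 6.85
tool_pos: [0.5529, -0.052, 0.0793]
orientation: [2.065, -2.365, -0.01]
force: [1.3, 0.2, 1.6]
opening: 0.0299
```

```bash
python3 go.py 0.5533 -0.0520 0.0793 -97.8
```

```text
t 6.85 pos [ 0.5529 -0.052   0.0793] yaw -97.77 tilt [-0.0055  0.0033 -1.    ] F [1.3 0.2 1.6] op 0.0299 q6 1.52
delta cm [-0.01 -0.04 -0.  ] turn 0.0006 alt 0.0006
```

>>> play_rows:
  increments:
    - [[0, 0, 0.1, 0], [0, 0, 0.1, 0]]

```text
t: 7.05
tool_pos: [0.5535, -0.0522, 0.0792]
orientation: [2.065, -2.366, -0.008]
force: [-0.1, -1.2, 6.2]
opening: 0.0292
```

>>> play_rows:
  increments:
    - [[0, 0, 0, 0], [0, 0, 0, 0], [0, 0, 0, 0], [0, 0, 0, 0]]
  jaw: 4.6

```text
t: 7.45
tool_pos: [0.5532, -0.0521, 0.0789]
orientation: [2.065, -2.366, -0.009]
force: [0.2, -0.0, -0.1]
opening: 0.0457
```

```bash
python3 go.py 0.5533 -0.0520 0.0793 -97.8
```

```text
t 7.45 pos [ 0.5532 -0.0521  0.0789] yaw -97.77 tilt [-0.0047  0.0031 -1.    ] F [ 0.2 -0.  -0.1] op 0.0457 q6 1.52
delta cm [-0.01 -0.01 -0.04] turn 0.0005 alt 0.0005
```

Down and released. Rise and look at the gap, then on to plate B.

>>> play_rows:
  increments:
    - [[0, 0, -2, 0], [0, 0, -5, 0], [0, 0, -9, 0], [0, -2, -13, 0], [0, -5, -17, 0]]

```text
t: 7.95
tool_pos: [0.6032, -0.0592, 0.2505]
orientation: [2.065, -2.365, -0.009]
force: [0.9, 0.5, 0.0]
opening: 0.0461
```

>>> play_rows:
  increments:
    - [[0, -0.5, 0, 0], [0, -0.5, 0, 0]]
  jaw: 7

```text
t: 8.15
tool_pos: [0.6094, -0.0601, 0.2514]
orientation: [2.066, -2.367, -0.006]
force: [-0.4, -0.6, -1.0]
opening: 0.0579
```

```bash
python3 go.py 0.508 0.1757 0.25 -90; python3 cap.py w4 wrist 140 260 200 320 5;python3 cap.py s4 side 130 210 200 300 6
```

```text
t 8.15 pos [ 0.6094 -0.0601  0.2514] yaw -97.76 tilt [-0.0027  0.0027 -1.    ] F [-0.4 -0.6 -1. ] op 0.0579 q6 1.52
delta cm [-22.    13.23   0.24] turn -0.1355 alt -0.1355
```

View pics/w4.png

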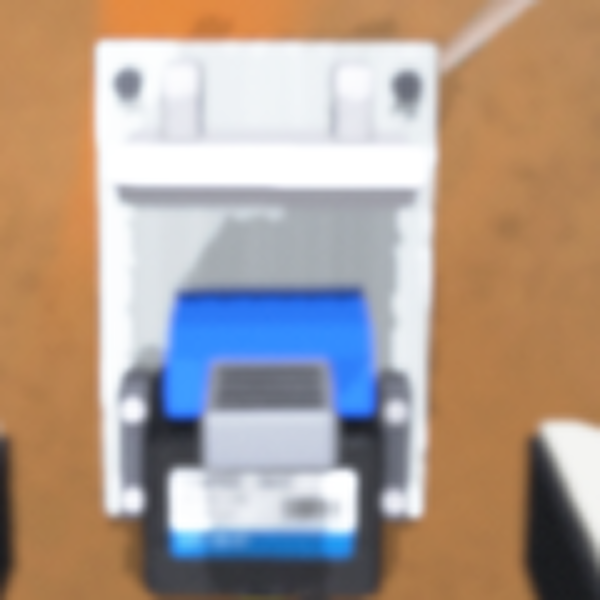

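View pics/s4.png

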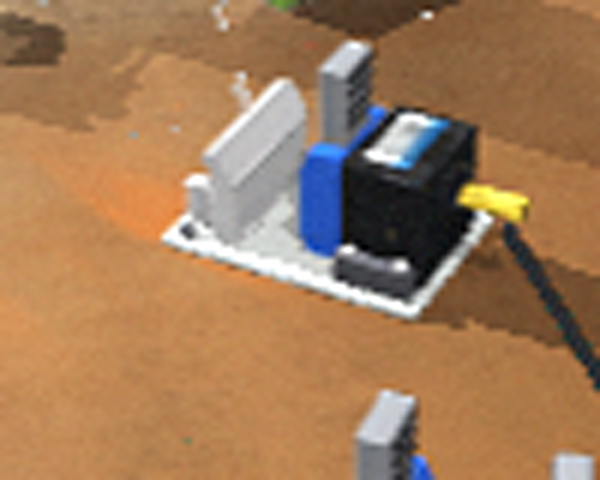

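```bash
python3 - <<'E'
import pickle
from h import *
p,im,d=pickle.load(open('pics/w4.pkl','rb'))
c=lambda u,v:(200+u/5-.4,140+v/5-.4)
f=np.array([np.cos(np.radians(-7.8)),np.sin(np.radians(-7.8))]);O=np.array([.5663,-.0541]);g=np.array([-f[1],f[0]])
for u in (190,350):
  for v in range(185,430,10):
    D=dep(p,d,*c(u,v));print(u,v,((D[:2]-O)@f*1e3).round(1),((D[:2]-O)@g*1e3).round(1),(D[2]*1e3).round(1))
for q,z in [((203,412),.1),((338,412),.1),((270,465),.1),((170,330),.049),((375,330),.049),((170,293),.015),((365,293),.015),((118,203),.04),((415,206),.04)]:
    e=onz(p,*c(*q),z);D=dep(p,d,*c(*q));print(q,((e[:2]-O)@f*1e3).round(1),((e[:2]-O)@g*1e3).round(1),D.round(4))
E
```

```text
190 185 33.7 19.1 50.4
190 195 29.9 19.5 44.5
190 205 18.5 21.5 5.1
190 215 15.6 21.6 4.3
190 225 12.9 21.6 4.9
190 235 10.1 21.7 5.0
190 245 7.0 21.7 3.9
190 255 4.7 21.7 5.6
190 265 1.3 21.8 3.5
190 275 -1.3 21.8 4.5
190 285 -1.1 21.3 15.3
190 295 -1.3 20.8 24.4
190 305 -1.5 20.4 33.1
190 315 -1.4 20.0 42.4
190 325 -1.8 19.6 49.7
190 335 -3.7 19.5 51.8
190 345 -4.8 19.3 56.6
190 355 -6.2 19.2 59.9
190 365 -8.5 19.2 60.8
190 375 -11.1 19.2 60.7
190 385 -13.8 19.3 60.1
190 395 -16.5 19.3 59.8
190 405 -19.2 19.4 59.5
190 415 -25.4 19.9 49.5
190 425 -25.7 19.6 56.0
350 185 33.8 -19.4 51.1
350 195 30.2 -19.7 45.6
350 205 26.2 -20.0 39.3
350 215 15.5 -21.8 3.9
350 225 12.6 -21.9 3.7
350 235 10.4 -21.8 5.9
350 245 7.2 -21.9 4.5
350 255 4.3 -22.0 4.3
350 265 1.6 -22.0 4.5
350 275 -1.5 -22.1 3.8
350 285 -0.8 -21.5 16.3
350 295 -1.4 -21.1 23.8
350 305 -1.0 -20.6 34.7
350 315 -1.0 -20.2 43.6
350 325 -1.8 -19.9 49.5
350 335 -3.0 -19.7 53.9
350 345 -5.0 -19.6 55.9
350 355 -5.8 -19.4 61.0
350 365 -8.6 -19.5 60.5
350 375 -11.0 -19.5 60.7
350 385 -13.6 -19.5 60.6
350 395 -16.5 -19.6 59.8
350 405 -18.3 -19.5 61.7
350 415 -26.2 -20.3 47.5
350 425 -25.7 -19.9 55.9
(203, 412) -6.2 14.4 [ 0.5476 -0.0352  0.0591]
(338, 412) -6.1 -15.0 [ 0.5566 -0.0681  0.0957]
(270, 465) -18.5 -0.2 [ 0.5476 -0.0517  0.099 ]
(170, 330) -3.3 24.6 [ 0.5671 -0.0295  0.0514]
(375, 330) -3.3 -26.1 [ 0.5453 -0.0807  0.0039]
(170, 293) -3.4 26.7 [ 0.5638 -0.0261  0.0049]
(365, 293) -3.4 -25.6 [ 0.5564 -0.0792  0.0043]
(118, 203) 26.9 37.6 [ 0.5985 -0.0208  0.042 ]
(415, 206) 26.2 -36.1 [ 0.5788 -0.0956  0.0041]
```

```bash
python3 go.py 0.488 0.1757 0.22 -90
```

```text
t 8.25 pos [ 0.607  -0.0597  0.2484] yaw -97.76 tilt [-0.0081  0.0037 -1.    ] F [-1.   0.3 -1. ] op 0.0655 q6 1.52
delta cm [-21.71  14.94   3.03] turn -0.1355 alt -0.1355
```

>>> play_rows:
  increments:
    - [[-3, 2, 0, 0], [-6.5, 4.5, 0, -0.03], [-10, 7, 0, -0.07], [-13.5, 9.5, 0.5, -0.1], [-17, 12, 1, -0.136]]

```text
t: 8.75
tool_pos: [0.5082, 0.126, 0.2376]
orientation: [2.219, -2.216, -0.016]
force: [1.0, 0.6, -0.3]
opening: 0.07
```

>>> play_rows:
  increments:
    - [[-3, 1.8, 1, 0], [-4.5, 2.8, 2, 0], [-4.7, 2.9, 2, 0], [-4.7, 2.9, 2, 0]]

```text
t: 9.15
tool_pos: [0.4776, 0.1729, 0.2166]
orientation: [2.219, -2.213, -0.018]
force: [0.1, 0.2, -0.2]
opening: 0.0698
```

```bash
python3 go.py 0.4603 0.1757 0.12 -90; python3 cap.py w5 wrist 140 260 190 310 5
```

```text
t 9.15 pos [0.4776 0.1729 0.2166] yaw -89.85 tilt [-0.0138  0.0024 -0.9999] F [ 0.1  0.2 -0.2] op 0.0698 q6 1.81
delta cm [-0.27  1.6   9.69] turn 0.0027 alt 0.0027
```

View pics/w5.png

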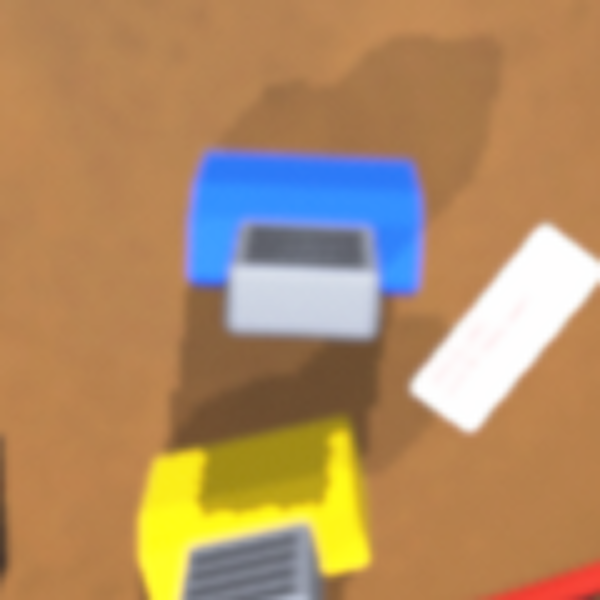

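```bash
python3 - <<'E'
import pickle
from h import *
from plant import *
p,im,d=pickle.load(open('pics/w5.pkl','rb'))
c=lambda u,v:(190+u/5-.4,140+v/5-.4)
P=[onz(p,*c(*q),.095)[:2] for q in [(229,262),(379,268),(379,338),(227,331)]]
print(np.array(P).round(4),np.mean(P,0).round(4))
for a,b in((0,1),(3,2),(1,2),(0,3)):
    e=P[b]-P[a];print(np.linalg.norm(e).round(4),np.degrees(np.arctan2(e[1],e[0])).round(2))
print(dep(p,d,*c(303,300)).round(4))
print(tri(p,c(303.5,299.7),camera_params('top'),(150+313/4-.375,130+333/4-.375)))
E
python3 go.py 0.4600 0.1755 0.12 -92
```

```text
[[0.4682 0.1904]
 [0.4671 0.1615]
 [0.4529 0.1613]
 [0.4542 0.191 ]] [0.4606 0.176 ]
0.029 -92.23
0.0297 -92.62
0.0142 -179.3
0.014 177.66
[0.4604 0.1761 0.0945]
(array([0.46041038, 0.17606332, 0.0942806 ]), np.float64(3.614755938613234e-05))
t 9.20 pos [0.4785 0.1724 0.2173] yaw -89.91 tilt [-0.0125  0.0026 -0.9999] F [ 0.4  0.9 -0.1] op 0.0696 q6 1.81
delta cm [-0.28  1.73  9.76] turn 0.0365 alt 0.0365
```

>>> play_rows:
  increments:
    - [[-0.35, 0.9, 3, 0.03], [-0.35, 1.7, 6, 0.03], [-0.35, 1.7, 9, 0.03], [-0.35, 1.7, 9.7, 0.03], [-0.35, 1.7, 9.7, 0.03]]
  jaw: 5

```text
t: 9.7
tool_pos: [0.4599, 0.1751, 0.1198]
orientation: [2.182, -2.247, -0.018]
force: [0.5, -0.2, 0.4]
opening: 0.0505
```

```bash
python3 go.py 0.4605 0.1760 0.075 -91.5
```

```text
t 9.70 pos [0.4599 0.1751 0.1198] yaw -91.70 tilt [-0.0148  0.0018 -0.9999] F [ 0.5 -0.2  0.4] op 0.0505 q6 1.85
delta cm [-0.09 -0.13  4.48] turn -0.0035 alt -0.0035
```

>>> play_rows:
  increments:
    - [[-0.09, -0.13, 2, 0], [-0.09, -0.13, 3.6, 0], [-0.09, -0.13, 4.45, 0], [-0.09, -0.13, 4.45, 0]]

```text
t: 10.1
tool_pos: [0.4609, 0.1758, 0.0756]
orientation: [2.181, -2.248, -0.018]
force: [0.3, 0.5, 0.6]
opening: 0.0505
```

>>> play_rows:
  increments:
    - [[0, 0, 0, 0], [0, 0, 0, 0], [0, 0, 0, 0], [0, 0, 0, 0], [0, 0, 0, 0]]
  jaw: 2
  squeeze: 35

```text
t: 10.6
tool_pos: [0.4617, 0.1761, 0.0766]
orientation: [2.182, -2.249, -0.017]
force: [-0.4, -0.5, 5.7]
opening: 0.0292
```

```bash
python3 go.py 0.4605 0.1760 0.17 -91.5
```

```text
t 10.60 pos [0.4617 0.1761 0.0766] yaw -91.72 tilt [-0.0132  0.0024 -0.9999] F [-0.4 -0.5  5.7] op 0.0292 q6 1.86
delta cm [-0.    0.24 -9.34] turn -0.0039 alt -0.0039
```

>>> play_rows:
  increments:
    - [[0, 0, -1, 0], [0, 0, -3.5, 0], [0, 0, -7, 0], [0, 0, -10.5, 0], [0, 0, -12, 0]]

```text
t: 11.1
tool_pos: [0.4646, 0.1761, 0.2004]
orientation: [2.185, -2.252, -0.013]
force: [1.0, 0.6, -2.1]
opening: 0.0294
```

```bash
python3 go.py 0.5790 -0.0558 0.195 -97.8
```

```text
t 11.10 pos [0.4646 0.1761 0.2004] yaw -91.72 tilt [-0.0088  0.0033 -1.    ] F [ 1.   0.6 -2.1] op 0.0294 q6 1.86
delta cm [ 22.84 -12.13   0.36] turn 0.1062 alt 0.1062
```

>>> play_rows:
  increments:
    - [[2.5, -2.5, 0, 0.03], [6, -5.5, 0, 0.06], [10, -8.5, 0, 0.1], [14, -10.5, 0, 0.106], [17.5, -12, 0, 0.106]]

```text
t: 11.6
tool_pos: [0.5794, -0.0046, 0.1973]
orientation: [2.06, -2.364, -0.015]
force: [0.3, 1.3, -3.5]
opening: 0.0294
```

```bash
python3 go.py 0.5790 -0.0558 0.195 -97.8
```

```text
t 11.60 pos [ 0.5794 -0.0046  0.1973] yaw -97.84 tilt [-0.0109  0.0032 -0.9999] F [ 0.3  1.3 -3.5] op 0.0294 q6 1.61
delta cm [ 5.08 -0.66  0.21] turn -0.0007 alt -0.0007
```

>>> play_rows:
  increments:
    - [[2.5, -0.3, 0, 0], [4.6, -0.6, 0, 0], [5.08, -0.66, 0.2, 0], [5.08, -0.66, 0.2, 0], [5.08, -0.66, 0.2, 0]]

```text
t: 12.1
tool_pos: [0.5786, -0.0548, 0.1945]
orientation: [2.061, -2.363, -0.017]
force: [0.2, 0.3, -2.3]
opening: 0.029
```

>>> play_rows:
  increments:
    - [[0, 0, 0, 0], [0, 0, 0, 0]]

```text
t: 12.3
tool_pos: [0.5786, -0.0536, 0.1944]
orientation: [2.062, -2.361, -0.017]
force: [0.8, -0.6, -2.7]
opening: 0.0291
```

```bash
python3 go.py 0.5790 -0.0558 0.195 -97.8;  python3 cap.py w6 wrist 150 290 180 330 5;python3 cap.py s6 side 70 210 180 320 4
```

```text
t 12.30 pos [ 0.5786 -0.0536  0.1944] yaw -97.73 tilt [-0.012   0.0042 -0.9999] F [ 0.8 -0.6 -2.7] op 0.0291 q6 1.52
delta cm [ 0.21 -0.07 -0.06] turn 0.0012 alt 0.0012
```

View pics/w6.png

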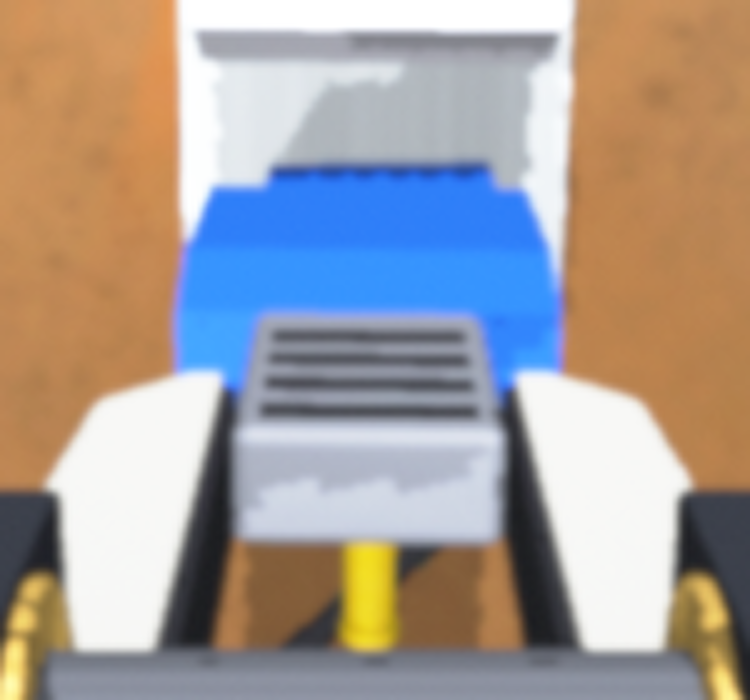

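View pics/s6.png

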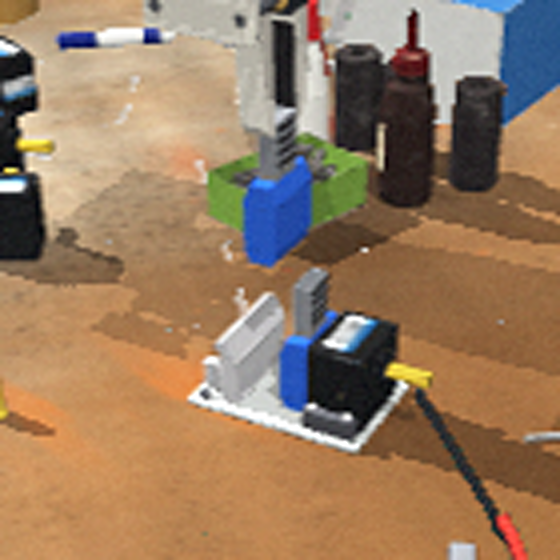

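```bash
cat > m6.py <<'E'
import pickle,sys
from h import *
p,im,d=pickle.load(open(f'pics/{sys.argv[1]}.pkl','rb'))
c=lambda u,v:(180+u/5-.4,150+v/5-.4)
f=np.array([np.cos(np.radians(-7.8)),np.sin(np.radians(-7.8))]);O=np.array([.5663,-.0541]);g=np.array([-f[1],f[0]])
for u in map(int,sys.argv[2:]):
  for v in range(20,570,12):
    D=dep(p,d,*c(u,v));print(u,v,((D[:2]-O)@f*1e3).round(1),((D[:2]-O)@g*1e3).round(1),(D[2]*1e3).round(1))
E
python3 m6.py w6 230 370 500; python3 -c "
import numpy as np
a=np.radians(-7.8);f=np.array([np.cos(a),np.sin(a)]);g=np.array([-f[1],f[0]]);t=np.array([.5786-.5663,-.0536+.0541]);print(t@f,t@g)"
```

```text
230 20 37.2 29.9 54.3
230 32 34.7 30.0 53.6
230 44 31.6 30.4 49.2
230 56 27.9 31.1 41.8
230 68 18.8 34.4 5.5
230 80 15.9 34.6 4.6
230 92 12.9 34.7 3.9
230 104 10.2 34.7 4.3
230 116 7.4 34.8 4.7
230 128 4.3 34.9 3.9
230 140 1.5 34.9 4.0
230 152 -0.9 34.8 5.9
230 164 -3.8 34.9 5.8
230 176 -7.1 35.1 4.5
230 188 21.7 24.0 127.4
230 200 22.0 23.3 135.8
230 212 22.2 22.6 143.5
230 224 21.6 22.2 147.8
230 236 21.9 21.6 155.1
230 248 21.6 21.2 160.1
230 260 21.0 20.9 163.6
230 272 19.9 20.8 165.6
230 284 19.0 20.6 168.2
230 296 17.7 20.5 169.3
230 308 17.5 20.1 173.7
230 320 15.6 20.3 172.8
230 332 14.3 20.2 173.9
230 344 12.4 20.3 173.3
230 356 11.1 20.3 174.1
230 368 8.9 20.4 172.9
230 380 7.4 20.4 173.3
230 392 19.7 17.1 208.4
230 404 18.9 17.0 210.0
230 416 18.3 16.9 211.7
230 428 17.1 16.9 212.2
230 440 15.7 16.9 212.1
230 452 14.8 16.8 213.2
230 464 13.6 16.8 213.7
230 476 11.7 17.0 212.5
230 488 10.9 16.9 213.9
230 500 9.6 16.9 214.0
230 512 9.1 16.7 215.8
230 524 7.3 16.9 215.0
230 536 6.6 16.7 216.4
230 548 5.1 16.8 216.4
230 560 -109.3 37.8 -0.4
370 20 37.3 2.1 54.4
370 32 34.8 2.1
[... 1435 characters left out ...]
 -15.9 159.3
500 260 21.3 -15.5 164.6
500 272 19.9 -15.5 165.4
500 284 18.5 -15.4 166.3
500 296 17.9 -15.2 169.6
500 308 17.1 -15.0 172.3
500 320 16.2 -14.9 174.4
500 332 14.4 -14.9 173.9
500 344 12.8 -14.9 174.3
500 356 11.2 -15.0 174.3
500 368 9.1 -15.1 173.1
500 380 7.9 -15.0 174.4
500 392 5.7 -15.2 173.2
500 404 4.0 -15.2 173.2
500 416 15.2 -12.6 204.2
500 428 16.2 -12.1 209.9
500 440 15.8 -12.0 212.2
500 452 14.3 -12.0 212.0
500 464 12.4 -12.1 211.0
500 476 11.9 -12.0 213.0
500 488 10.3 -12.0 212.6
500 500 8.4 -12.2 211.4
500 512 7.0 -12.2 211.5
500 524 5.6 -12.2 211.6
500 536 -102.6 -31.0 -0.5
500 548 -106.0 -31.1 -0.6
500 560 -109.4 -31.2 -0.7
0.012118340651581582 0.002164675461177663
```

```bash
python3 go.py 0.5809 -0.0561 0.142 -97.8
```

```text
t 12.40 pos [ 0.5787 -0.054   0.1946] yaw -97.75 tilt [-0.0117  0.004  -0.9999] F [ 0.1 -0.  -2.7] op 0.0292 q6 1.52
delta cm [ 0.19 -0.31  5.25] turn 0.0008 alt 0.0008
```

>>> play_rows:
  increments:
    - [[0.19, -0.31, 1.5, 0], [0.19, -0.31, 3.2, 0], [0.19, -0.31, 4.7, 0], [0.19, -0.31, 5.2, 0], [0.19, -0.31, 5.2, 0]]

```text
t: 12.9
tool_pos: [0.5798, -0.0559, 0.1408]
orientation: [2.061, -2.36, -0.02]
force: [-0.5, 0.1, -2.4]
opening: 0.0291
```

>>> play_rows:
  increments:
    - [[0, 0, 0, 0], [0, 0, 0, 0]]

```text
t: 13.1
tool_pos: [0.5803, -0.056, 0.1415]
orientation: [2.061, -2.361, -0.019]
force: [0.3, 0.2, -2.9]
opening: 0.0296
```

```bash
python3 go.py 0.5809 -0.0561 0.0816 -97.8;  python3 cap.py w7 wrist 150 290 180 330 5;python3 cap.py s7 side 100 210 190 310 5; python3 m6.py w7 230 500 | awk '$5>40'
```

```text
t 13.10 pos [ 0.5803 -0.056   0.1415] yaw -97.75 tilt [-0.0136  0.0043 -0.9999] F [ 0.3  0.2 -2.9] op 0.0296 q6 1.52
delta cm [ 0.01 -0.15  5.98] turn 0.0008 alt 0.0008
230 44 42.5 23.4 51.1
230 56 41.0 23.2 53.9
230 68 39.0 23.2 54.4
230 80 37.3 23.1 56.0
230 92 34.7 23.4 52.9
230 104 31.9 23.8 49.2
230 116 28.3 24.5 42.3
230 188 23.8 21.8 75.2
230 200 24.1 21.0 83.5
230 212 24.2 20.4 90.6
230 224 23.7 20.1 95.3
230 236 24.1 19.4 103.2
230 248 23.8 19.0 108.0
230 260 23.0 18.8 110.7
230 272 22.1 18.6 113.3
230 284 20.6 18.5 113.8
230 296 20.1 18.2 117.6
230 308 19.0 18.1 119.2
230 320 17.6 18.1 120.0
230 332 16.0 18.1 120.1
230 344 14.6 18.1 120.8
230 356 12.6 18.2 119.9
230 368 10.9 18.3 119.9
230 380 9.0 18.3 119.3
230 392 21.4 15.1 154.5
230 404 21.1 14.9 157.2
230 416 20.5 14.7 159.1
230 428 18.8 14.8 158.5
230 440 17.8 14.7 159.3
230 452 16.3 14.8 159.1
230 464 15.5 14.7 160.4
230 476 14.3 14.7 160.7
230 488 12.8 14.7 160.6
230 500 11.7 14.7 161.2
230 512 10.0 14.8 160.5
230 524 9.3 14.7 162.0
230 536 8.3 14.7 162.7
230 548 7.2 14.6 163.3
230 560 -45.4 24.2 65.6
500 56 40.8 -21
[... 191 characters left out ...]
 93.1
500 236 23.3 -18.5 100.2
500 248 23.4 -18.1 106.3
500 260 22.6 -17.8 109.5
500 272 22.0 -17.6 112.8
500 284 20.8 -17.5 114.4
500 296 20.1 -17.3 117.5
500 308 18.4 -17.3 117.3
500 320 18.0 -17.0 121.0
500 332 15.9 -17.2 119.6
500 344 14.5 -17.2 120.3
500 356 12.9 -17.2 120.7
500 368 11.1 -17.2 120.3
500 380 9.6 -17.3 120.7
500 392 7.6 -17.3 120.1
500 404 6.2 -17.3 120.7
500 416 17.0 -14.8 150.7
500 428 18.0 -14.3 156.4
500 440 17.7 -14.1 159.0
500 452 16.3 -14.2 158.9
500 464 14.8 -14.2 158.7
500 476 13.4 -14.2 158.8
500 488 11.8 -14.3 158.2
500 500 10.7 -14.3 159.0
500 512 8.7 -14.4 157.9
500 524 7.7 -14.4 158.6
500 536 -41.6 -22.8 64.0
500 548 -43.4 -22.7 64.9
500 560 -45.4 -22.7 65.5
```

View pics/w7.png

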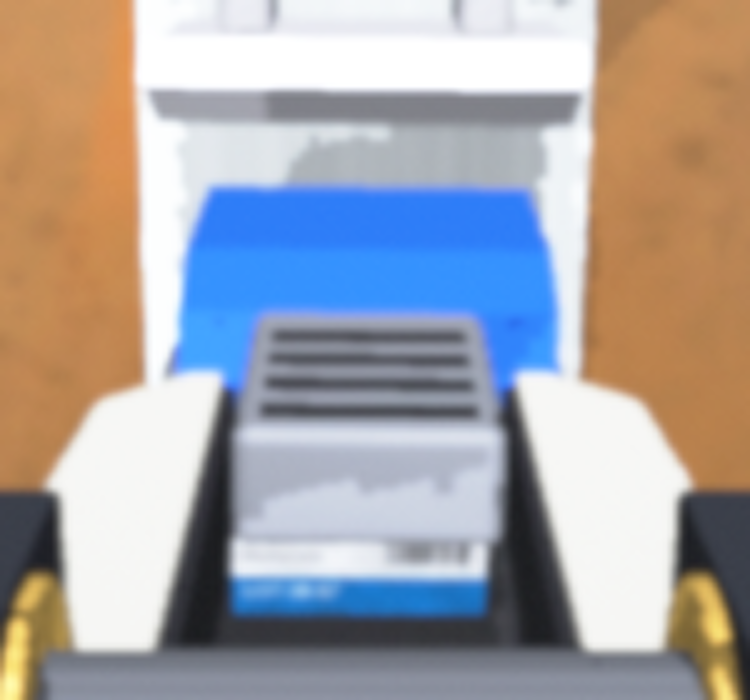

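View pics/s7.png

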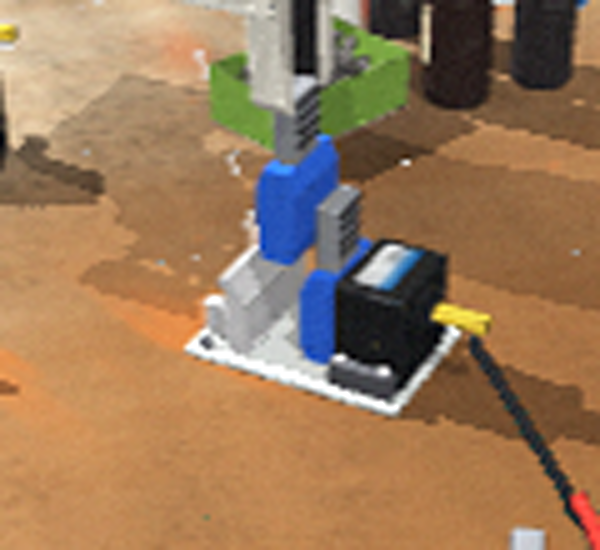

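>>> play_rows:
  increments:
    - [[0.01, -0.12, 0.8, 0], [0.01, -0.14, 1.6, 0], [0.01, -0.15, 2.3, 0], [0.01, -0.15, 2.3, 0]]

```text
t: 13.6
tool_pos: [0.5802, -0.056, 0.1165]
orientation: [2.06, -2.36, -0.023]
force: [0.4, 0.2, -3.2]
opening: 0.0293
```

```bash
python3 go.py 0.5812 -0.0561 0.0816 -97.8
```

```text
t 13.60 pos [ 0.5802 -0.056   0.1165] yaw -97.75 tilt [-0.0164  0.0048 -0.9999] F [ 0.4  0.2 -3.2] op 0.0293 q6 1.52
delta cm [ 0.01 -0.16  3.48] turn 0.0009 alt 0.0009
```

>>> play_rows:
  increments:
    - [[0.01, -0.14, 0.6, 0], [0.01, -0.16, 1.2, 0], [0.01, -0.17, 1.8, 0], [0.01, -0.17, 1.8, 0]]

```text
t: 14.0
tool_pos: [0.5808, -0.0561, 0.097]
orientation: [2.059, -2.359, -0.025]
force: [-1.0, 0.4, -3.6]
opening: 0.0294
```

```bash
python3 go.py 0.5812 -0.0561 0.0816 -97.8
```

```text
t 14.00 pos [ 0.5808 -0.0561  0.097 ] yaw -97.75 tilt [-0.0185  0.0052 -0.9998] F [-1.   0.4 -3.6] op 0.0294 q6 1.52
delta cm [-0.   -0.07  1.54] turn 0.0008 alt 0.0008
```

>>> play_rows:
  increments:
    - [[0, -0.05, 0.5, 0], [0, -0.06, 0.9, 0], [0, -0.07, 1.2, 0], [0, -0.07, 1.2, 0]]

```text
t: 14.4
tool_pos: [0.5808, -0.056, 0.0844]
orientation: [2.059, -2.358, -0.026]
force: [-0.3, 0.6, -3.2]
opening: 0.0291
```

```bash
python3 go.py 0.5812 -0.0561 0.0816 -97.8
```

```text
t 14.40 pos [ 0.5808 -0.056   0.0844] yaw -97.76 tilt [-0.0194  0.0054 -0.9998] F [-0.3  0.6 -3.2] op 0.0291 q6 1.52
delta cm [ 0.   -0.04  0.27] turn 0.0008 alt 0.0008
```

>>> play_rows:
  increments:
    - [[0, -0.04, 0.2, 0], [0, -0.04, 0.3, 0], [0, -0.04, 0.4, 0], [0, -0.04, 0.4, 0]]

```text
t: 14.8
tool_pos: [0.5821, -0.0562, 0.0817]
orientation: [2.06, -2.359, -0.024]
force: [-0.7, 1.0, 4.7]
opening: 0.0292
```

```bash
python3 go.py 0.5812 -0.0561 0.0816 -97.8;  python3 cap.py w8 wrist 150 290 180 330 5;python3 cap.py s8 side 100 210 190 310 5
```

```text
t 14.80 pos [ 0.5821 -0.0562  0.0817] yaw -97.75 tilt [-0.0172  0.0051 -0.9998] F [-0.7  1.   4.7] op 0.0292 q6 1.52
delta cm [0.01 0.09 0.01] turn 0.0008 alt 0.0008
```

View pics/s8.png

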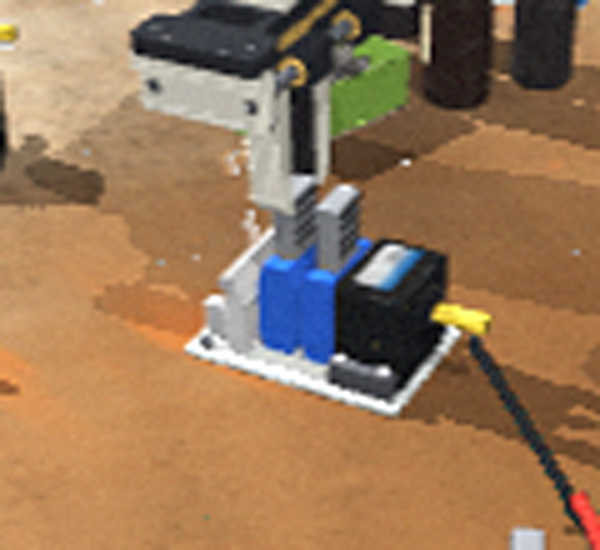

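>>> play_rows:
  increments:
    - [[0, 0, 0.1, 0], [0, 0, 0.1, 0]]

```text
t: 15.1
tool_pos: [0.5828, -0.0562, 0.0816]
orientation: [2.061, -2.36, -0.022]
force: [-0.2, 0.5, 6.6]
opening: 0.0293
```

>>> play_rows:
  increments:
    - [[0, 0, 0, 0], [0, 0, 0, 0], [0, 0, 0, 0], [0, 0, 0, 0]]
  jaw: 4.6

```text
t: 15.5
tool_pos: [0.5825, -0.0562, 0.0813]
orientation: [2.06, -2.36, -0.023]
force: [-0.1, -0.7, 0.4]
opening: 0.0458
```

>>> play_rows:
  increments:
    - [[0, 0, -1.5, 0], [0, 0, -4, 0], [0, 0, -8, 0], [0, -2, -12, 0], [0, -4, -16, 0]]

```text
t: 16.0
tool_pos: [0.6249, -0.0624, 0.2436]
orientation: [2.061, -2.36, -0.021]
force: [0.6, 0.2, 0.5]
opening: 0.0462
```

>>> play_rows:
  increments:
    - [[0, 0, 0, 0], [0, 0, 0, 0], [0, 0, 0, 0]]

```text
t: 16.3
tool_pos: [0.624, -0.0622, 0.2426]
orientation: [2.06, -2.359, -0.024]
force: [0.6, -0.8, -0.2]
opening: 0.0463
```

```bash
python3 go.py 0.5812 -0.0561 0.0816 -97.8;  python3 cap.py w9 wrist 150 290 180 330 5;python3 cap.py s9 side 100 210 190 310 5; python3 cap.py t9 top 0 384 0 512 1; python3 m6.py w9 330 420
```

```text
t 16.30 pos [ 0.624  -0.0622  0.2426] yaw -97.75 tilt [-0.0171  0.0051 -0.9998] F [ 0.6 -0.8 -0.2] op 0.0463 q6 1.52
delta cm [1.000e-02 4.040e+00 1.618e+01] turn 0.0009 alt 0.0009
330 20 66.8 10.4 -0.9
330 32 63.8 10.4 -0.3
330 44 61.3 10.3 4.1
330 56 58.1 10.4 3.5
330 68 55.1 10.3 4.9
330 80 51.6 10.4 2.9
330 92 48.6 10.4 4.1
330 104 45.6 10.4 5.0
330 116 41.9 10.5 3.0
330 128 39.6 10.4 7.3
330 140 40.4 9.9 24.6
330 152 40.1 9.6 36.4
330 164 40.6 9.3 50.7
330 176 38.6 9.2 54.3
330 188 36.3 9.2 56.7
330 200 30.5 9.5 46.0
330 212 24.0 9.8 33.5
330 224 24.2 9.5 44.8
330 236 22.7 9.4 50.2
330 248 20.8 9.3 53.9
330 260 19.9 9.2 60.3
330 272 19.5 9.0 68.4
330 284 18.4 8.8 73.8
330 296 19.6 8.5 86.1
330 308 20.0 8.3 95.1
330 320 18.7 8.2 99.0
330 332 16.3 8.2 100.0
330 344 13.7 8.2 100.2
330 356 10.7 8.2 99.3
330 368 8.6 8.2 101.0
330 380 -5.5 9.0 72.3
330 392 -5.9 8.9 78.5
330 404 -7.1 8.8 82.7
330 416 -7.0 8.6 89.9
330 428 -7.5 8.5 95.3
330 440 -8.5 8.4 99.6
330 452 -11.1 8.4 99.9
330 464 -14.0 8.4 99.8
330 476 -17.3 8.4 98.7
330 488 -20.1 8.4 98.9
330 500 -39.7 9.4 64.3
330 512 -42.1 9
[... 497 characters left out ...]
224 23.3 -12.4 41.5
420 236 23.0 -12.1 51.0
420 248 20.9 -12.1 53.9
420 260 19.9 -11.9 60.2
420 272 19.2 -11.7 67.4
420 284 18.6 -11.5 74.3
420 296 19.8 -11.1 86.4
420 308 19.5 -10.9 93.5
420 320 18.5 -10.8 98.6
420 332 16.3 -10.8 99.9
420 344 13.3 -10.8 99.1
420 356 10.9 -10.8 99.9
420 368 7.8 -10.9 98.9
420 380 -5.6 -11.8 71.9
420 392 -5.6 -11.6 79.2
420 404 -6.9 -11.5 83.3
420 416 -6.4 -11.2 91.2
420 428 -6.7 -11.1 97.1
420 440 -9.0 -11.1 98.3
420 452 -11.3 -11.1 99.4
420 464 -13.9 -11.1 99.9
420 476 -17.3 -11.1 98.6
420 488 -19.6 -11.1 99.8
420 500 -39.2 -12.3 65.1
420 512 -42.4 -12.3 65.2
420 524 -44.9 -12.3 66.5
420 536 -48.8 -12.4 65.1
420 548 -52.4 -12.4 64.4
420 560 -55.5 -12.5 64.6
```

View pics/w9.png

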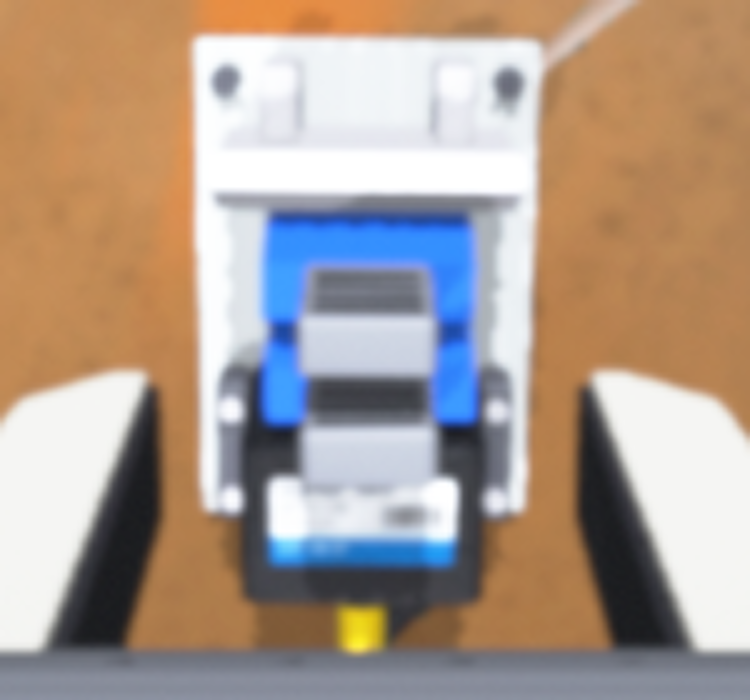

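View pics/s9.png

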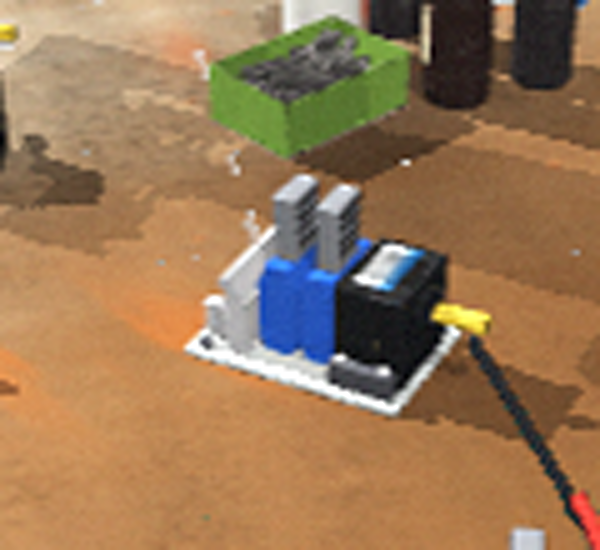

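View pics/t9.png

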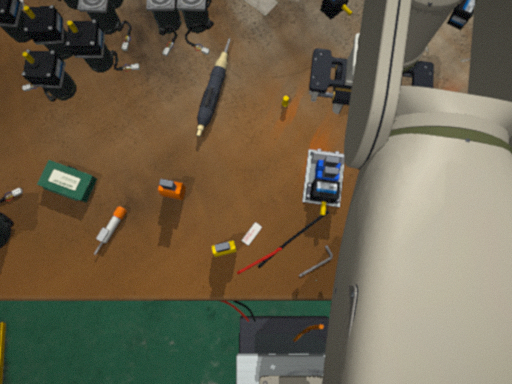

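```bash
python3 -c "
from plant import *
print(close_job())"
```

```text
the job is handed in; nothing more can be done
None
```

I put both blue plates upright in the gap, one at a time. I pressed each down to the fixture's base and let go before moving on. The job was handed in at about 16.5 s, with the gripper open and clear above the fixture.

- **Position across the gap:** in the last wrist view the first plate's centre is at about x = -13.5 mm and the second's at about +13 mm. This is within 1–2 mm, and both plates look square to the fixture.
- **Height and centring:** both tab tops are at about z = 99–100 mm, which matches the 5 mm floor plus the 95 mm plate. Both plates are centred along the gap to about 1 mm.
- **Forces:** the largest reading after any move was about 7 N, when pressing the plates down. The first plate lightly touched the gearhead on the way in, at about 2.5 N.
- **Other objects:** the last top and side views show the orange and yellow plates where they started.
- **Checks that disagreed slightly:** I measured the gap as 52.5–54 mm against the stated 52 mm, and the fixture's angle varied by about 1° between edges. The tool also leaned up to about 1° during the second placing.

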